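# Stack the pantry canister set

## Robot

A 6-joint arm with a two-finger parallel gripper is mounted at the origin on the work surface. World frame = base frame: x ahead of the robot, y to its left, z up, the work surface at z = 0. Lengths are in m, angles in degrees, forces in N, time in s.
With the tool pointing down it reaches from about 0.325 to 0.775 m from the base axis. Payload 5.5 kg.
Tool frame: the origin (TCP) lies at the centre of the arm's flange, where the gripper is bolted on; the fingertips stand 182 mm ahead of it and the grasp point (between the pads) lies 163 mm ahead of it; z points along the fingers, y is the line along which they close (so a half turn about z gives the same grasp; the last joint's range is limited). The gripper opens to 88 mm and grips with 3 to 60 N. Pads are 20 mm wide; open, the fingers measure 115 mm over their backs; the gripper's body (75 mm by 178 mm) begins 61 mm behind the grasp point.
Start: joints at [64.59, 5.22, 70.514, -0, 104.267, -3.249], TCP at [0.226, 0.556, 0.405] pointing down, gripper open.
Joint ranges: [-164.24, 164.24], [-49.07, 125.15], [9.68, 141.18], [-86.29, 266.29], [3.28, 154.24], [-151.56, 151.56]. Speed limits (degrees/s): [147.25, 147.25, 172.46, 180, 180, 180].

## Interface

Orientations are given as [roll, pitch, yaw] about the fixed x, y, z axes, in that order (R = Rz(yaw) Ry(pitch) Rx(roll)).
In Python, from station import r gives the robot as it stands. The module is installed in compiled form; this text tells all that it offers. Calls block until the motion is done:
- r.reach(position, orientation): joint-space move of the TCP to a pose.
- r.servo_line(position, rotation=None, speed=0.15): straight line of the TCP; rotation=None keeps the orientation; speed is the mean speed in m/s.
- r.move_joints(angles): joint-space move.
- r.let_go() and r.grab(squeeze=None): open the fingers fully, or close them until they stop; squeeze is the grip in N (None keeps the last).
- r.wait(seconds).
- r.inverse_kinematics(position, orientation): joint angles nearest the present ones, or None.
- r.sense(): the state.
- r.snapshot(name): name is "scene" or "top"; returns a dict with "frame" (480x640x3 uint8, red, green, blue), "fx", "fy", "cx", "cy" (pixels), "R" (3x3) and "t" (3): a world point X has camera coordinates R X + t. Camera axes: x right, y down, z forward; pixel columns grow to the right and rows downward; lengths in m; the calibration is good to about 2 mm. A picture is of the moment at which its call begins. There is no depth.
A pose or a line that the arm cannot do raises r.IKError and nothing moves.
- r.hand_in(): hands the job in; it is judged then, once.
The state is a dict: "clock": time; "joints": joint angles; "joint_vel": joint speeds; "joint_torque": joint torques, N m; "tcp_pos": TCP position; "orientation": TCP orientation; "contact_force": force on the tool from outside, world axes, zero at the start; "torque": the same for the moment, N m; "opening": finger opening in m; "gripper_force": force on a finger pad.
Only numpy, scipy, OpenCV 4.12 (cv2) and the standard library are available. Lean on these libraries where they do the work, as an engineer would, in place of code of your own. Each camera call takes 0.05 s, during which the arm holds its last target. There are 200 camera calls.

## Task

Put the stacking canister set together on the middle of the round wooden board: the tall blue canister at the bottom, the charcoal one seated in its mouth, the low yellow one seated in that, and last the wooden lid on top, each let go before the next is added. Leave the tower upright, with every piece fully home, and do not disturb the bottle or the bowl.

Things in the scene. Friction and masses are not known exactly. Their poses are not given: they have to be found in the camera images.
- tall_canister: Tall blue ceramic canister, upright on the worktop (z = 0), 70 mm high in all. Tapered foot 9 mm high (radius 19 mm at the bottom, 25.5 at the top), then a plain cylinder 66 mm across. Wall 5 mm; open mouth 56 mm wide, 56 mm deep, takes the foot of the next piece, whose shoulder rests on this rim, its origin 61 mm above this one. Origin: centre of underside, z up; yaw is free.
- middle_canister: Charcoal-grey ceramic canister, upright on the worktop (z = 0), 58 mm high in all. Tapered foot 9 mm high (radius 19 mm at the bottom, 25.5 at the top), then a plain cylinder 66 mm across. Wall 5 mm; open mouth 56 mm wide, 44 mm deep, takes the foot of the next piece, whose shoulder rests on this rim, its origin 49 mm above this one. Origin: centre of underside, z up; yaw is free.
- low_canister: Low mustard-yellow ceramic canister, upright on the worktop (z = 0), 46 mm high in all. Tapered foot 9 mm high (radius 19 mm at the bottom, 25.5 at the top), then a plain cylinder 66 mm across. Wall 5 mm; open mouth 56 mm wide, 32 mm deep, takes the foot of the next piece, whose shoulder rests on this rim, its origin 37 mm above this one. Origin: centre of underside, z up; yaw is free.
- lid: Round brown wooden lid, 47 mm high in all, foot down on the worktop (z = 0). From below: tapered foot 9 mm high (radius 19 mm at the bottom, 25.5 at the top), disc 66 mm across and 8 mm thick, upright cylindrical knob 24 mm across and 30 mm high. Seated, its foot is in a canister's mouth and its disc rests on the rim. Origin: centre of underside, z up; yaw is free.
- round_board: Round pale wooden board, flat, 130 mm in diameter and 15 mm thick, fixed to the work surface: the tower stands on it. Origin at the centre of its underside (its top is 15 mm above).
- marble_slab: Rectangular pale marble slab, 110 x 140 mm, 12 mm thick, fixed; not part of the job. Origin at the centre of its underside.
- bottle: Loose stoppered green glass bottle, 64 mm in diameter, 190 mm high; to be left alone. Origin at the centre of its underside.
- bowl: Loose white ceramic bowl, 120 mm in diameter, 55 mm high; to be left alone. Origin at the centre of its underside.

How it is judged (in metres and radians):
On the way, in this order (a step that is already met when the one before it is completed fails the run):
1. the blue canister stands on the round wooden board, let go (horizontal distance between tall_canister and round_board below 0.02 m and height (world z) of tall_canister between 0.011 and 0.019 m and angle between tall_canister's own z axis and vertical below 0.1 rad and contact force between the fingers and tall_canister below 0.1 N), for 0.2 s.
2. the charcoal canister is seated in the blue one, let go (horizontal distance between middle_canister and tall_canister below 0.008 m and z of middle_canister in the frame of tall_canister between 0.057 and 0.065 m and angle between middle_canister's own z axis and vertical below 0.1 rad and contact force between the fingers and middle_canister below 0.1 N), for 0.2 s.
3. the yellow canister is seated in the charcoal one, let go (horizontal distance between low_canister and middle_canister below 0.008 m and z of low_canister in the frame of middle_canister between 0.045 and 0.053 m and angle between low_canister's own z axis and vertical below 0.1 rad and contact force between the fingers and low_canister below 0.1 N), for 0.2 s.
4. the lid is seated on the yellow canister, let go (horizontal distance between lid and low_canister below 0.008 m and z of lid in the frame of low_canister between 0.033 and 0.041 m and angle between lid's own z axis and vertical below 0.1 rad and contact force between the fingers and lid below 0.1 N), for 0.2 s.
At the end, for the whole second after the job is handed in: The blue canister stands on the round board within 20 mm of its centre; the charcoal canister is in the blue one, the yellow one in the charcoal one and the lid on the yellow one, each within 8 mm sideways and 4 mm in height of fully seated; all are within 0.1 rad of upright, let go and at rest (all of step 1 and all of step 2 and all of step 3 and all of step 4 and linear speed of each of tall_canister, middle_canister, low_canister, lid below 0.02 m/s); the robot touches nothing.
It fails at once if the bottle is disturbed (moved more than 20 mm or tipped) (distance of bottle from where it was at the start of the episode above 0.02 m or angle between bottle's own z axis and vertical above 0.3 rad).
It fails at once if the bowl is disturbed (moved more than 20 mm or tipped) (distance of bowl from where it was at the start of the episode above 0.02 m or angle between bowl's own z axis and vertical above 0.3 rad).
It also fails if it takes over 112 s, if anything falls off the work surface, if the arm or the gripper's body presses on something with over 40 N, if the wrist force passes 120 N, or if a joint passes its speed limit or range.

## Working session

There is one attempt and no reset: what is moved stays moved. The work goes in short steps, each a Python script; the robot and the scene stay as the last script left them, time stands still between calls to the robot, and variables do not carry over. Pictures are saved under pics/ and viewed, at most 14 in all, crops included, and the job is handed in when it is done.

```bash
mkdir -p pics; python3 - <<'E'
from station import r
import cv2,numpy as np
for n in("scene","top"):
    s=r.snapshot(n); cv2.imwrite(f"pics/{n}0.png",s["frame"][:,:,::-1]); np.savez(f"{n}0.npz",**s)
    print(n,s["fx"],s["cx"],s["cy"],(-s["R"].T@s["t"]).round(3),s["R"].round(2).tolist())
E
```

```text
scene 491.6188142225659 325.09969917684856 236.42498556080105 [ 0.92  -0.333  0.831] [[0.76, 0.65, -0.01], [0.56, -0.66, -0.5], [-0.34, 0.37, -0.86]]
top 499.2824248567811 322.5278846832497 243.12859552653404 [ 0.414 -0.014  0.954] [[0.08, -1.0, -0.0], [-0.97, -0.08, -0.21], [0.21, 0.02, -0.98]]
```

View pics/scene0.png

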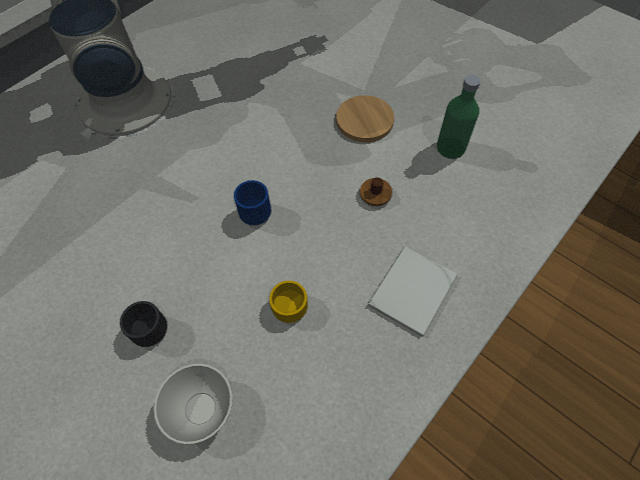

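View pics/top0.png

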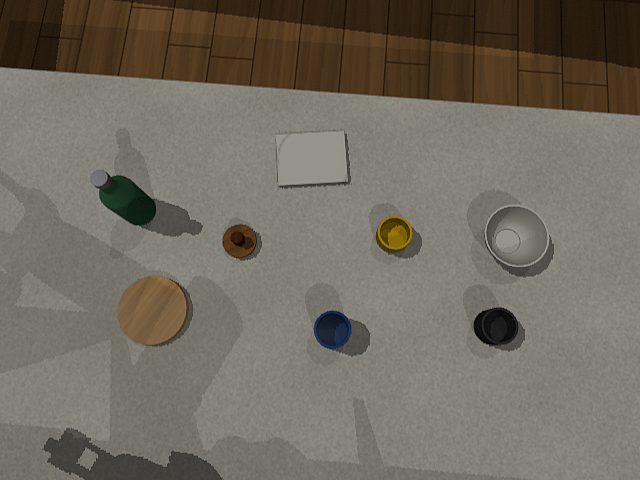

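The pictures show all the pieces:

| Object | Scene px | Top px |
|---|---|---|
| Blue | (253,203) | (332,329) |
| Charcoal | (144,323) | (496,327) |
| Yellow | (289,300) | (395,234) |
| Lid | (376,191) | (240,241) |
| Board | (365,118) | (153,310) |
| Bottle foot | (453,148) | (145,215) |
| Bowl | (194,404) | (517,237) |

Next I fit fixed-radius circles to the contour rays at rim height.

```bash
cat > vis.py <<'E'
import cv2,numpy as np
from scipy.optimize import least_squares
# name: hsv lo, hsv hi, rim height, radius, seed (scene), seed(top)
OBJ={"blue":((100,110,20),(130,255,255),.070,.033,(253,203),(332,329)),
"charcoal":((0,0,0),(180,255,48),.058,.033,(144,323),(496,327)),
"yellow":((18,130,50),(32,255,255),.046,.033,(289,300),(395,234)),
"lid":((3,110,20),(18,255,255),.017,.033,(376,191),(240,241)),
"board":((8,60,60),(22,200,255),.015,.065,(365,118),(153,310))}
def cast(s,uv,z):
    d=np.c_[(uv[:,0]-s["cx"])/s["fx"],(uv[:,1]-s["cy"])/s["fy"],np.ones(len(uv))]@s["R"]
    c=-s["R"].T@s["t"]; return (c+d*((z-c[2])/d[:,2])[:,None])[:,:2],c[:2]
def blob(s,lo,hi,seed,win=60):
    m=cv2.inRange(cv2.cvtColor(np.ascontiguousarray(s["frame"]),cv2.COLOR_RGB2HSV),lo,hi)
    w=np.zeros_like(m); cv2.circle(w,tuple(map(int,seed)),win,255,-1); m=cv2.morphologyEx(m&w,cv2.MORPH_CLOSE,np.ones((5,5)))
    return max(cv2.findContours(m,cv2.RETR_EXTERNAL,cv2.CHAIN_APPROX_NONE)[0],key=cv2.contourArea)[:,0].astype(float)
def fit(s,name,seed,z0=0,win=60):
    lo,hi,h,R,*_=OBJ[name]; R_=R
    P,c=cast(s,blob(s,lo,hi,seed,win),z0+h)
    x=P.mean(0)
    for _ in range(6):   # the far half of the outline is the rim itself
        u=(x-c)/np.linalg.norm(x-c); Q=P[(P-x)@u>0.0]
        x=least_squares(lambda q:np.linalg.norm(Q-q,axis=1)-R_,x,loss="soft_l1",f_scale=.001).x
    return x,np.sqrt(np.mean((np.linalg.norm(Q-x,axis=1)-R_)**2)),len(Q)
E
python3 - <<'E'
from vis import *
S=[dict(np.load(f"{n}0.npz")) for n in("scene","top")]
for n,o in OBJ.items():
    for i,s in enumerate(S):
        x,e,k=fit(s,n,o[4+i]); print(n,i,x.round(4),"rms mm",round(e*1e3,2),k,"r",round(np.hypot(*x),3))
for n,z,p in(("bottle",0,((453,148),(145,215))),("bowl",.055,((194,395),(517,235)))):
    for s,q in zip(S,p): print(n,cast(s,np.array([q],float),z)[0].round(3))
E
```

```text
blue 0 [ 0.4588 -0.0265] rms mm 1.11 45 r 0.46
blue 1 [ 0.4538 -0.0245] rms mm 0.89 54 r 0.454
charcoal 0 [ 0.4914 -0.3198] rms mm 1.01 54 r 0.586
charcoal 1 [ 0.4867 -0.3178] rms mm 0.98 52 r 0.581
yellow 0 [ 0.6474 -0.1286] rms mm 0.86 51 r 0.66
yellow 1 [ 0.6435 -0.1266] rms mm 0.74 50 r 0.656
lid 0 [0.6132 0.1642] rms mm 1.28 43 r 0.635
lid 1 [0.6094 0.1651] rms mm 0.75 48 r 0.631
board 0 [0.468  0.3117] rms mm 1.1 72 r 0.562
board 1 [0.4661 0.3127] rms mm 0.78 97 r 0.561
bottle [[0.664 0.375]]
bottle [[0.65  0.362]]
bowl [[ 0.65  -0.343]]
bowl [[ 0.656 -0.352]]
```

The two views agree to within 5 mm and every radius and reach fits. I'll average them and close the fingers along world x, where the spread is largest, so the grasp itself centres the pieces.

```bash
cat > act.py <<'E'
from station import r
import numpy as np
GP=.163; HI=.45
BOARD=(.467,.312)
def down(xy,z,yaw): return [xy[0],xy[1],z],[180,0,yaw]
def best_yaw(xy):
    c=[(abs(q[5]),y) for y in(90,-90) if (q:=r.inverse_kinematics(*down(xy,HI,y))) is not None]; return min(c)[1]
def st(m):
    s=r.sense(); print(m,"t",round(s["clock"],1),"tcp",np.round(s["tcp_pos"],4),"open",round(s["opening"],4),"F",np.round(s["contact_force"],1),"g",round(s["gripper_force"],1)); return s
def pick(xy,g,width,squeeze=25):
    y=best_yaw(xy)
    r.reach(*down(xy,HI,y)); r.servo_line([*xy,g+GP+.06],speed=.2); r.servo_line([*xy,g+GP],speed=.1)
    r.grab(squeeze); s=st("grabbed")
    assert abs(s["opening"]-width)<.004,"bad grasp"
    r.servo_line([*xy,HI],speed=.15); s=st("lifted"); assert abs(s["opening"]-width)<.004
def carry(xy): r.reach(*down(xy,HI,best_yaw(xy))); st("over")
def place(xy,z,g):
    r.servo_line([*xy,z+g+GP+.03],speed=.15); r.servo_line([*xy,z+g+GP+.001],speed=.03); st("down")
    r.let_go(); r.wait(.4); r.servo_line([*xy,HI],speed=.15); st("up")
E
python3 - <<'E'
from act import *
print(r.sense()["orientation"],[best_yaw(p) for p in((.456,-.0255),(.489,-.319),(.6455,-.1276),(.6113,.1647),BOARD)])
pick((.456,-.0255),.042,.066); carry(BOARD); place(BOARD,.015,.042)
E
```

```text
[-1.79903644e+02 -6.13939774e-03  1.57839834e+02] [90, 90, 90, 90, 90]
grabbed t 4.7 tcp [ 0.4562 -0.0255  0.2055] open 0.0654 F [0.5 0.1 2.1] g 25.0
lifted t 6.4 tcp [ 0.456  -0.0255  0.449 ] open 0.0652 F [ 0.1 -0.4 -3.1] g 25.0
over t 7.7 tcp [0.4674 0.3111 0.4501] open 0.0649 F [ 0.1 -0.6 -2.2] g 25.0
down t 10.3 tcp [0.4671 0.3121 0.2213] open 0.0654 F [-0.5 -0.9 -2.9] g 25.0
up t 12.9 tcp [0.4671 0.312  0.4489] open 0.0881 F [-0.8 -0.7 -0.9] g 0.0
```

```bash
cat >> act.py <<'E'
def look(name,z0,xy,tag):
    import cv2,vis
    for n in("scene","top"):
        s=r.snapshot(n); p=s["R"]@np.array([*xy,z0+vis.OBJ[name][2]/2])+s["t"]
        uv=(p[0]/p[2]*s["fx"]+s["cx"],p[1]/p[2]*s["fy"]+s["cy"])
        cv2.imwrite(f"pics/{n}_{tag}.png",s["frame"][:,:,::-1])
        try: x,e,k=vis.fit(s,name,uv,z0,45); print(n,name,x.round(4),"rms mm",round(e*1e3,2),k)
        except Exception as ex: print(n,"no fit",ex)
E
python3 - <<'E'
from act import *
r.reach(*down((.489,-.15),HI,90)); look("blue",.015,BOARD,"1"); st("")
E
```

```text
scene blue [0.4689 0.3102] rms mm 1.31 38
top blue [0.464  0.3107] rms mm 1.17 71
 t 14.7 tcp [ 0.4893 -0.1491  0.45  ] open 0.088 F [0.  0.3 0.5] g 0.0
```

View pics/scene_1.png

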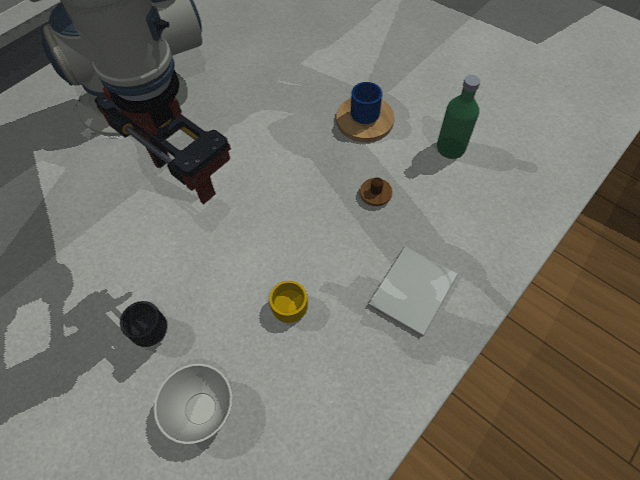

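The blue canister stands upright on the middle of the board, scene px (366,103). It measures (0.4665, 0.3105), against the commanded (0.467, 0.312). Charcoal is next.

```bash
python3 - <<'E'
from act import *
pick((.489,-.319),.034,.066); carry(BOARD); place(BOARD,.076,.034)
r.reach(*down((.5,-.12),HI,90)); look("charcoal",.076,BOARD,"2")
E
```

```text
grabbed t 17.8 tcp [ 0.4891 -0.3191  0.1976] open 0.0648 F [-1.1 -0.2  3.1] g 25.0
lifted t 19.6 tcp [ 0.4891 -0.3191  0.4489] open 0.0645 F [-0.8 -0.  -2.4] g 25.0
over t 21.9 tcp [0.4675 0.3113 0.4499] open 0.0653 F [ 0.6  0.1 -2.4] g 25.0
down t 24.1 tcp [0.4671 0.312  0.2743] open 0.0648 F [ 0.3  0.3 -1.9] g 25.0
up t 26.4 tcp [0.4671 0.312  0.4487] open 0.0878 F [-0.4 -0.1 -0.3] g 0.0
scene charcoal [0.4686 0.3084] rms mm 1.68 38
top charcoal [0.4649 0.3051] rms mm 9.54 55
```

View pics/scene_2.png

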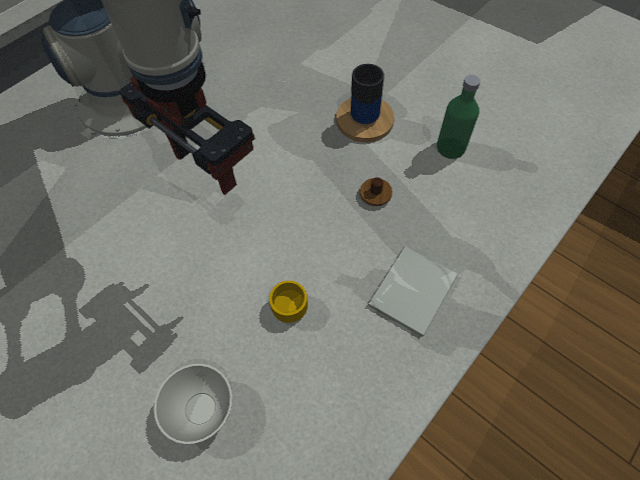

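The charcoal canister sits straight in the blue one, scene px (368,82), with no visible tilt or gap. The large residual in the top fit comes from dark blue pixels getting into its mask. Yellow next.

```bash
python3 - <<'E'
from act import *
pick((.6455,-.1276),.032,.066); carry(BOARD); place(BOARD,.125,.032)
r.reach(*down((.5,-.12),HI,90)); look("yellow",.125,BOARD,"3")
import cv2; im=cv2.imread("pics/scene_3.png")[20:170,290:490]; cv2.imwrite("pics/crop3.png",cv2.resize(im,None,fx=4,fy=4,interpolation=2))
E
```

```text
grabbed t 31.1 tcp [ 0.6457 -0.1276  0.1957] open 0.0648 F [0.2 0.5 3. ] g 25.0
lifted t 33.0 tcp [ 0.6456 -0.1276  0.4488] open 0.0651 F [ 0.1 -0.2 -2.1] g 25.0
over t 34.7 tcp [0.4676 0.3113 0.4499] open 0.065 F [ 0.2  0.  -0.9] g 25.0
down t 36.6 tcp [0.467  0.312  0.3212] open 0.0651 F [-0.3 -0.5 -1.2] g 25.0
up t 38.6 tcp [0.4671 0.312  0.4488] open 0.0878 F [ 0.3  0.3 -0.1] g 0.0
scene yellow [0.468  0.3103] rms mm 1.09 39
top yellow [0.4662 0.3112] rms mm 0.74 60
```

View pics/crop3.png

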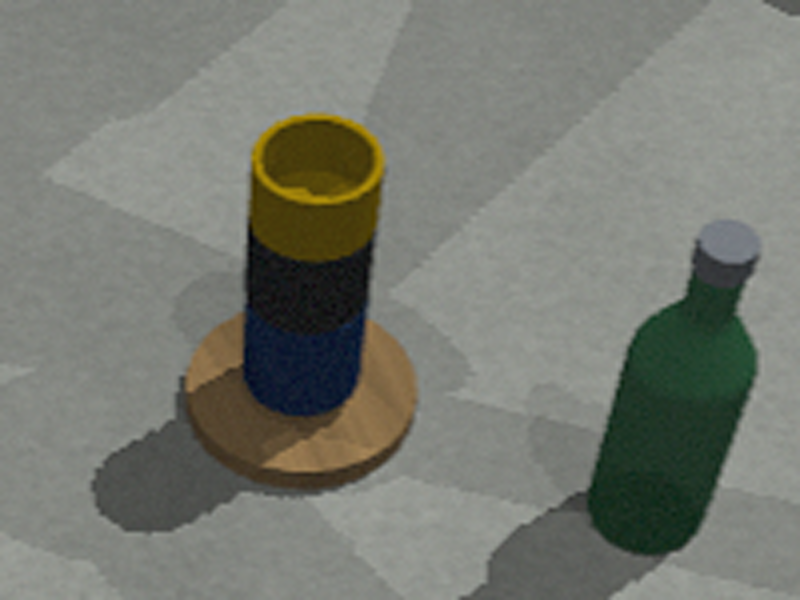

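The tower of three is straight and fully seated. The yellow rim, crop px (318,158), measures (0.467, 0.311) in both views. The lid goes on last.

```bash
python3 - <<'E'
from act import *
pick((.6113,.1647),.040,.024); carry(BOARD); place(BOARD,.162,.040)
r.reach(*down((.5,-.12),HI,90)); look("lid",.162,BOARD,"4"); st("")
import cv2; im=cv2.imread("pics/scene_4.png")[10:160,290:490]; cv2.imwrite("pics/crop4.png",cv2.resize(im,None,fx=4,fy=4,interpolation=2))
E
```

```text
grabbed t 44.3 tcp [0.6113 0.1647 0.203 ] open 0.0235 F [-0.3  0.4  1.2] g 25.0
lifted t 46.1 tcp [0.6114 0.1647 0.4488] open 0.0235 F [ 0.4 -0.2 -1.4] g 25.0
over t 46.9 tcp [0.4675 0.3116 0.4498] open 0.0236 F [-0.7  0.1 -1. ] g 25.0
down t 48.6 tcp [0.467  0.312  0.3663] open 0.0232 F [ 0.9  0.9 -0.6] g 25.0
up t 50.8 tcp [0.4671 0.312  0.4491] open 0.0878 F [-0.7 -0.3 -0.4] g 0.0
scene lid [0.4669 0.3153] rms mm 6.54 43
top lid [0.4662 0.3123] rms mm 0.99 60
 t 52.5 tcp [ 0.5003 -0.119   0.45  ] open 0.0878 F [-0.   0.2  0.3] g 0.0
```

View pics/crop4.png

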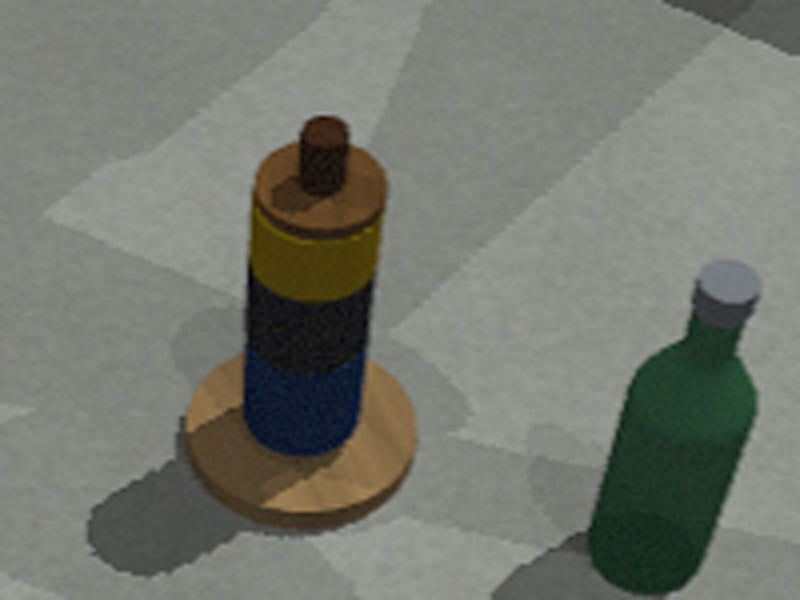

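The lid, crop px (320,185), lies flat on the yellow rim. The tower is upright, and the bottle and the arm are both clear of it, so I'm handing in.

```bash
python3 -c "
from station import r
print(r.hand_in())"
```

```text
the job is handed in; nothing more can be done
None
```

The tower of blue, charcoal, yellow and lid stands upright on the middle of the board, with every piece looking fully seated and the bottle and bowl never approached; I handed it in after about 53 s of the 112 s allowed, and the hand-in returned no verdict.

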